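Hold the pressure cooker's handle home on its bracket

TASK

Be my third hand while I refit the pressure cooker's long handle: pick the loose black handle up off the drainer, slide its socket over the steel tongue on the side of the cooker until its end is fully home against the bracket's flange, and keep pressing it there, level and in line with the tongue, with a steady push of about 10 N (like a one-kilo weight) so that I can drive the screw. Finish while still gripping and pressing; do not let go. Do not shove the cooker out of its place or disturb the other things.

Things in the scene. Friction and masses are not known exactly. Their poses are not given: they have to be found in the camera images.
- handle_mid (a point): Centre of the loose handle, a black plastic bar 170 mm long, about 160 g, lying right side up, 15 mm above its flat underside. x runs along it from the socket mouth (x = -85 mm) to the blunt tail (+85), z up. Waist to grip: x -40 to +65, 24 mm wide (y), 24 mm high, 3 mm clear of the surface. Socket end 32 wide, 30 high; tail 28 wide, 30 high; thumb guard at x = -41, 38 wide.
- handle_mouth (a point): Centre of the handle's socket mouth, in the plane of its end face, 85 mm from handle_mid; same axes. The socket is a rectangular hole 20 mm wide (y), 18 mm high and 43 mm deep on the handle's middle line, its mouth slightly flared.
- bracket (a point): Centre of the bracket flange's outer face, where the handle's end seats, 120 mm above the cooker's bottom. x points level out of the cooker along the tongue, z up. The steel tongue, 16 mm wide and 12 high with a rounded nose, stands out 38 mm from its centre. Fitted, the handle's x, y, z run the same way as these, handle_mid 85 mm out.
- flange: The bracket's upright steel plate, 44 mm wide, 40 high, 4 thick, fixed to the cooker: the rigid stop that the handle's end presses on. Origin 2 mm inside its outer face, same axes as bracket.
- cooker: The open pressure cooker pot, bare aluminium, 238 mm across the rim, 166 mm high, about 3.6 kg, on a black rubber mat 6 mm thick; origin at the centre of its underside. The tongue stands out along its x, a short helper handle opposite. Only its weight on the mat holds it: good for 20 N; a much harder shove slides or tips it.
- knife: A kitchen knife with a red handle, about 230 mm long, lying beyond the handle. Leave alone.
- maize: A cob of maize in its husk, 197 mm long, 52 mm thick, lying near the robot. Leave alone.
- screwdriver: The helper's screwdriver, 200 mm long, lying beyond the screw dish. Leave alone.
- mug: A steel mug, 72 mm across, 80 mm high, standing to the left. Leave alone.
- plate: A steel plate 250 mm across with onions and tomatoes, at the left. Leave alone.
- screw_dish: A small steel dish 62 mm across and 13 mm high with the screw in it, between handle and screwdriver. Leave alone.
Mind the look-alikes: they are no part of the job. What is meant by the part that bears handle_mid is not pink, and is the smaller of those in its own colour.

How it is judged:
On the way, in this order (a step that is already met when the one before it is completed fails the run):
1. the handle is gripped and lifted clear of the drainer (contact force between the fingers and handle above 2 N and height (world z) of handle_mid above 0.06 m), for 0.2 s.
2. the tongue is in the handle's socket and its end is home against the flange (x of handle_mouth in the frame of bracket below 0.004 m and distance between handle_mouth and bracket below 0.008 m and contact force between handle and flange above 1 N), for 0.1 s.
At the end, for the whole second after the job is handed in: Still held by the fingers, the handle sits home on the tongue: end face within 3 mm of the flange, centred within 6 mm, in line within 5 deg, upright within 7 deg, at rest, pressing on the flange with 5 to 18 N throughout the last second; the cooker stands level (contact force between handle and flange between 5 and 18 N and distance between handle_mouth and bracket below 0.006 m and x of handle_mouth in the frame of bracket below 0.003 m and angle between the x axis of handle_mid and the x axis of bracket, either way round below 0.09 rad and angle between the z axis of handle_mid and the z axis of bracket, either way round below 0.12 rad and x of handle_mid in the frame of bracket above 0.07 m and contact force between the fingers and handle above 3 N and angle between cooker's own z axis and vertical below 0.05 rad and linear speed of handle below 0.02 m/s); the arm keeps its last pose, push and grip.
It fails at once if the cooker is shoved more than 15 mm or tipped (distance of cooker from where it was at the start of the episode above 0.015 m or angle between cooker's own z axis and vertical above 0.12 rad).
It fails at once if a bystander is moved more than 25 mm (distance of any of knife, maize, screwdriver, mug, plate, screw_dish from where it was at the start of the episode above 0.025 m).
It also fails if it takes over 43 s, if anything falls off the work surface, if the arm or the gripper's body presses on something with over 40 N, if the wrist force passes 120 N, or if a joint passes its speed limit or range.

ROBOT

A 6-joint arm with a two-finger parallel gripper is mounted at the origin on the work surface. World frame = base frame: x ahead of the robot, y to its left, z up, the work surface at z = 0. Lengths are in m, angles in rad, forces in N, time in s.
With the tool pointing down it reaches from about 0.325 to 1 m from the base axis. Payload 5.1 kg.
Tool frame: the origin (TCP) lies at the very end of the fingers, on their centre line; the grasp point (between the pads) lies 19 mm behind it; z points along the fingers, y is the line along which they close (so a half turn about z gives the same grasp; the last joint's range is limited). The gripper opens to 85 mm and grips with 20 to 120 N. Pads are 22 mm wide; open, the fingers measure 114 mm over their backs; the gripper's body (76 mm by 85 mm) begins 54 mm behind the grasp point. The pads swing forward as they close: fully open they stand 13 mm farther back than shut.
Start: joints at [1.23, 0.124, 1.65, -0, 1.367, -0.083], TCP at [0.166, 0.629, 0.231] pointing down, gripper open.
Joint ranges: [-2.61, 2.61], [-1.02, 2.33], [0.03, 2.71], [-1.35, 4.49], [0.32, 2.68], [-2.91, 2.91]. Speed limits (rad/s): [2.57, 2.57, 3.14, 3.14, 3.14, 3.14].

INTERFACE

Orientations are given as a rotation vector (axis times angle).
In Python, from station import readout, optics, finish_job gives the robot as it stands. The module is installed in compiled form; this text tells all that it offers.
- The arm moves only by the tool drive_tool, never from a script. Its argument "steps" is a list of rows, each an object of numbers: "ax", "ay", "az": the turn, a rotation vector about the tool's x, y, z in units of 5 degrees (1.0 is 5 degrees); "x", "y", "z": the shift along the tool's x, y, z in units of 25 mm (1.0 is 25 mm); "gripper": the gripper command: -1 is fully open, 1 is shut, values between are in proportion. In form: [{"ax": .., "ay": .., "az": .., "x": .., "y": .., "z": .., "gripper": ..}, ...]. A call has 1 to 10 rows; each row shifts and turns the commanded pose from where the row before left it, along the tool's axes as they then stand; what a row does not reach is not made up. A row lasts 1/10 s, in which the tool goes at most 50 mm and 8.59 degrees, less where a joint would pass 70% of its speed; a pose out of reach is approached as far as the arm can. A call is refused whole if a number of a shift passes 1 or a number of a turn 1, either way. A call with a gripper value outside its range is refused whole. The fingers move at their own pace and stop on an object; "grip_force" is the grip in N (left out, the last holds). Time passes only in rows, so rows that do not move let the fingers close. It gives the time, the measured TCP pose, the force, the opening and the grip force at its end, in the units of the state.
- readout.get_obs(): the state, without advancing time (a new reading comes with each control period).
- optics.get_image(name): name is "scene" or "side" or "wrist"; returns (picture, depth): 384x512x3 uint8, red, green, blue; 384x512 float32, m along the optical axis (not along the pixel's ray), 0 where there is no reading.
- optics.calibration(name): a dict with "K" (3x3 intrinsics, pixels), "camera_from_world" (4x4, takes a point from world to camera coordinates); the wrist camera has in their place "hand_eye" (4x4, takes a point from camera to tool coordinates, whose origin is the TCP and whose axes are the flange's). Camera axes: x right, y down, z forward; pixel columns grow to the right and rows downward; lengths in m; the calibration is good to about 2 mm. A picture is of the moment at which its call begins: read the wrist's pose just before it. calibration takes no time and is no camera call.
- finish_job(): hands the job in; it is judged then, once.
The state is a dict: "t": time; "joint_positions": joint angles; "joint_vel": joint speeds; "effort": joint torques, N m; "position": TCP position; "tcp_rot": TCP orientation; "wrist_force": force on the tool from outside, world axes, zero at the start; "ft_torque": the same for the moment, N m; "gripper_width": opening from 0.0 (shut) to 1.0 (fully open); "grip_force": force on a finger pad.
Only numpy, scipy, OpenCV 4.12 (cv2) and the standard library are available. Lean on these libraries where they do the work, as an engineer would, in place of code of your own. Each camera call takes 0.05 s, during which the arm holds its last target. There are 200 camera calls.

## Working session

There is one attempt and no reset: what is moved stays moved. The work goes in short steps, Python scripts to look and compute and a tool call to move; the robot and the scene stay as the last step left them, time stands still between calls to the robot, and variables do not carry over. Pictures are saved under pics/ and viewed, at most 10 in all, crops included, and the job is handed in when it is done.

Besides the shell and the picture viewer there is one more tool, called after ">>>" by a JSON object that holds its "name" and its "arguments", one argument or row to a line. drive_tool: Moves the arm, as the interface text tells. Its arguments: {"type":"object","properties":{"steps":{"type":"array"},"grip_force":{"type":"number"}},"required":["steps"]}

```bash
mkdir -p pics; cat > h.py <<'E'
import numpy as np, cv2
from scipy.spatial.transform import Rotation as R
from station import readout, optics, finish_job
def grab(n,tag):
    o=readout.get_obs(); p,d=optics.get_image(n); c=optics.calibration(n); K=np.array(c["K"])
    if n=="wrist":
        T=np.eye(4);T[:3,:3]=R.from_rotvec(o["tcp_rot"]).as_matrix();T[:3,3]=o["position"];W=T@np.array(c["hand_eye"])
    else: W=np.linalg.inv(np.array(c["camera_from_world"]))
    np.savez(f"{tag}.npz",p=p,d=d,K=K,W=W); cv2.imwrite(f"pics/{tag}.png",p[:,:,::-1]); return p,d,K,W
def load(tag): z=np.load(f"{tag}.npz"); return z["p"],z["d"],z["K"],z["W"]
def cloud(tag):
    p,d,K,W=load(tag); v,u=np.mgrid[:384,:512]
    c=np.stack([(u-K[0,2])/K[0,0]*d,(v-K[1,2])/K[1,1]*d,d],-1); return c@W[:3,:3].T+W[:3,3],p,d
E
python3 - <<'E'
from h import *
a=grab("scene","s1")[0];b=grab("side","d1")[0]
print(readout.get_obs())
for n in("scene","side"):print(load("s1" if n=="scene" else "d1")[3].round(3))
cv2.imwrite("pics/a.png",cv2.resize(a[:,:,::-1],(800,600)));cv2.imwrite("pics/b.png",cv2.resize(b[:,:,::-1],(800,600)))
E
```

```text
{'t': 0.1, 'joint_positions': array([ 1.23042217e+00,  1.24439636e-01,  1.65151400e+00, -1.70876036e-05,
        1.36748939e+00, -8.25894347e-02]), 'joint_vel': array([-0.00130626, -0.00191557, -0.00269711,  0.00126607, -0.00101713,
        0.00088005]), 'effort': array([ 4.86371609e-04, -4.24935794e+01, -3.66649139e+01, -9.94977881e-05,
        3.97919284e-03,  1.81898196e-05]), 'position': array([0.165556  , 0.62800604, 0.23018996]), 'tcp_rot': array([-4.03753649e-01, -3.11516320e+00,  2.84697758e-03]), 'wrist_force': array([ 0.13380092, -0.03733371, -0.69764991]), 'ft_torque': array([ 0.03796604, -0.00206051, -0.04189404]), 'grip_force': 0.0, 'gripper_width': 0.9998200798318602}
[[-0.459  0.542 -0.705  1.53 ]
 [ 0.889  0.276 -0.366  0.588]
 [-0.004 -0.794 -0.608  0.979]
 [ 0.     0.     0.     1.   ]]
[[ 0.923 -0.194  0.332  0.112]
 [-0.384 -0.445  0.809 -0.925]
 [-0.01  -0.874 -0.486  0.724]
 [ 0.     0.     0.     1.   ]]
```

View pics/a.png

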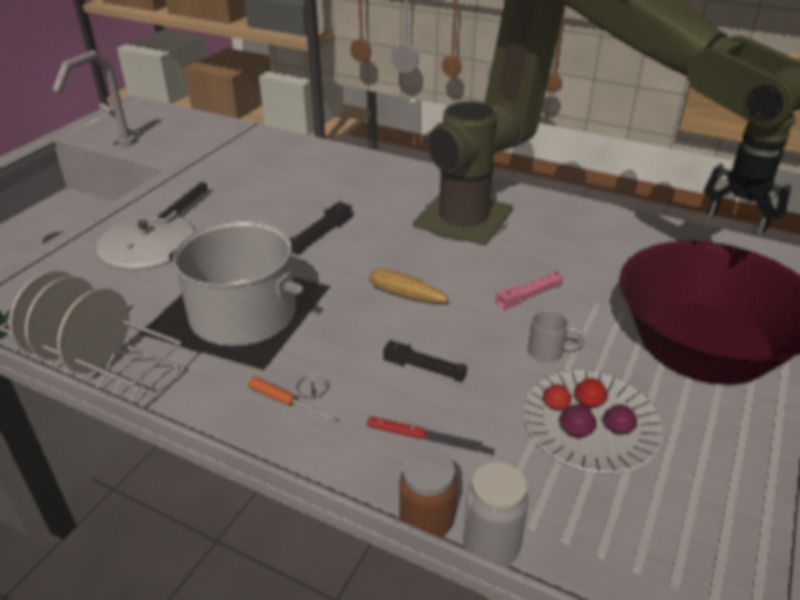

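View pics/b.png

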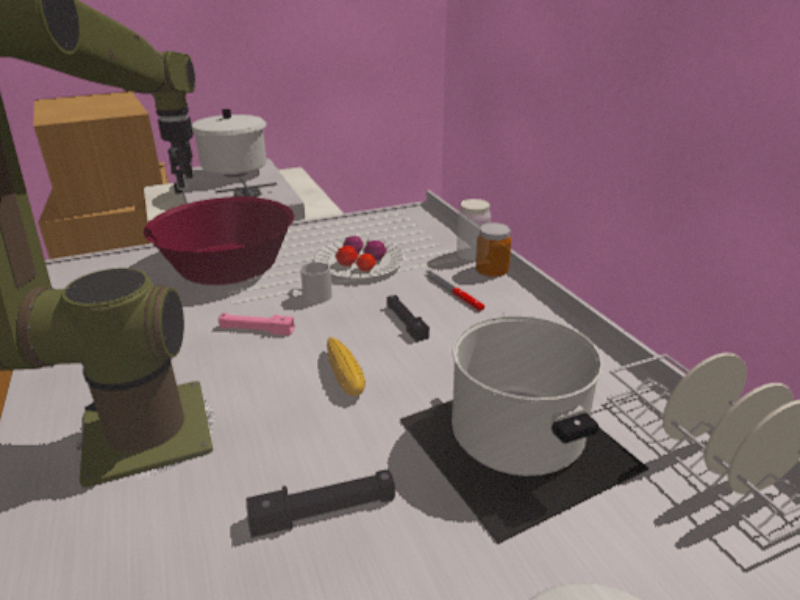

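The scene view (800x600) shows the small black handle from the socket at (395,355) to the tail at (458,368). The tongue is at (290,287) on the pot's right side. A larger black look-alike lies at (325,225) and a pink one at (530,288).

```bash
cat > m.py <<'E'
from h import *
def black(tag,x0,y0,x1,y1):
    P,p,d=cloud(tag); s=.64; sl=np.s_[int(y0*s):int(y1*s),int(x0*s):int(x1*s)]
    m=(p[sl].max(-1)<60)&(d[sl]>0); Q=P[sl][m]; return Q
for tag,b in(("s1",(378,335,475,385)),("d1",(380,290,435,342)),("s1",(290,200,355,252)),("d1",(240,465,400,535))):
    Q=black(tag,*b); Q=Q[(Q[:,2]>0.008)&(Q[:,2]<.08)]
    (c,wh,a)=cv2.minAreaRect((Q[:,:2]*1000).astype(np.float32))
    box=cv2.boxPoints((c,wh,a))
    print(tag,len(Q),np.round(c),np.round(wh),round(a,1),"z",np.percentile(Q[:,2],[2,50,90,98]).round(3)); print(box.round().tolist())
# pot
for tag,b in(("s1",(170,215,310,345)),("d1",(445,310,605,470))):
    P,p,d=cloud(tag); s=.64; sl=np.s_[int(b[1]*s):int(b[3]*s),int(b[0]*s):int(b[2]*s)]
    Q=P[sl].reshape(-1,3);Q=Q[d[sl].ravel()>0]; print(tag,"zmax",np.percentile(Q[:,2],[95,98,99.5]).round(3))
    r=Q[(Q[:,2]>.162)&(Q[:,2]<.18)]
    A=np.c_[2*r[:,:2],np.ones(len(r))]; k=np.ones(len(r),bool)
    for _ in range(5):
        x=np.linalg.lstsq(A[k],(r[k,:2]**2).sum(1),rcond=None)[0]; rad=np.sqrt(x[2]+x[:2]@x[:2]); e=abs(np.linalg.norm(r[:,:2]-x[:2],axis=1)-rad); k=e<max(.006,np.median(e)*1.5)
    print("rim",x[:2].round(4),rad.round(4),len(r),k.sum())
    rho=np.linalg.norm(Q[:,:2]-x[:2],axis=1); t=Q[(rho>.124)&(rho<.2)&(Q[:,2]>.09)&(Q[:,2]<.16)]
    print("out",len(t),t[np.argsort(np.linalg.norm(t[:,:2]-x[:2],axis=1))][::max(1,len(t)//25)].round(3).tolist())
a=load("s1")[0][160:256,150:320];cv2.imwrite("pics/c.png",cv2.resize(a[:,:,::-1],None,fx=4.7,fy=4.7,interpolation=cv2.INTER_CUBIC))
E
python3 m.py
```

```text
s1 453 [570. 158.] [ 32. 167.] 3.0 z [0.01  0.025 0.031 0.033]
[[549.0, 241.0], [558.0, 74.0], [590.0, 76.0], [582.0, 242.0]]
d1 240 [565. 149.] [ 34. 167.] 3.6 z [0.011 0.025 0.03  0.032]
[[543.0, 231.0], [554.0, 65.0], [588.0, 67.0], [577.0, 233.0]]
s1 391 [ 243. -285.] [ 44. 223.] 84.9 z [0.01  0.032 0.04  0.042]
[[130.0, -297.0], [352.0, -317.0], [356.0, -273.0], [134.0, -253.0]]
d1 1375 [ 241. -297.] [ 48. 215.] 82.4 z [0.01  0.032 0.038 0.041]
[[131.0, -307.0], [344.0, -335.0], [351.0, -288.0], [137.0, -260.0]]
s1 zmax [0.166 0.171 0.174]
rim [ 0.6011 -0.2622] 0.1155 535 511
out 126 [[0.623, -0.14, 0.125], [0.615, -0.139, 0.148], [0.609, -0.138, 0.129], [0.591, -0.138, 0.136], [0.619, -0.139, 0.131], [0.618, -0.138, 0.107], [0.607, -0.137, 0.12], [0.606, -0.137, 0.123], [0.606, -0.136, 0.127], [0.619, -0.137, 0.147], [0.608, -0.132, 0.126], [0.598, -0.13, 0.132], [0.605, -0.126, 0.13], [0.602, -0.124, 0.129], [0.6, -0.121, 0.132], [0.592, -0.119, 0.131], [0.597, -0.116, 0.128], [0.605, -0.115, 0.126], [0.605, -0.114, 0.134], [0.604, -0.112, 0.122], [0.634, -0.41, 0.127], [0.608, -0.11, 0.122], [0.606, -0.107, 0.122], [0.6, -0.106, 0.133], [0.595, -0.103, 0.127], [0.605, -0.1, 0.128]]
d1 zmax [0.166 0.17  0.172]
rim [ 0.5996 -0.2671] 0.1155 814 809
out 393 [[0.576, -0.389, 0.133], [0.605, -0.393, 0.136], [0.588, -0.395, 0.134], [0.611, -0.396, 0.136], [0.607, -0.398, 0.136], [0.577, -0.398, 0.135], [0.576, -0.4, 0.134], [0.575, -0.402, 0.132], [0.613, -0.404, 0.136], [0.612, -0.406, 0.135], [0.579, -0.407, 0.135], [0.625, -0.407, 0.134], [0.57, -0.408, 0.133], [0.629, -0.409, 0.134], [0.575, -0.412, 0.135], [0.57, -0.412, 0.131], [0.593, -0.416, 0.135], [0.571, -0.415, 0.127], [0.61, -0.418, 0.125], [0.594, -0.419, 0.134], [0.589, -0.419, 0.13], [0.571, -0.417, 0.132], [0.569, -0.418, 0.127], [0.616, -0.42, 0.133], [0.579, -0.42, 0.119], [0.573, -0.42, 0.13], [0.626, -0.421, 0.13]]
```

View pics/c.png

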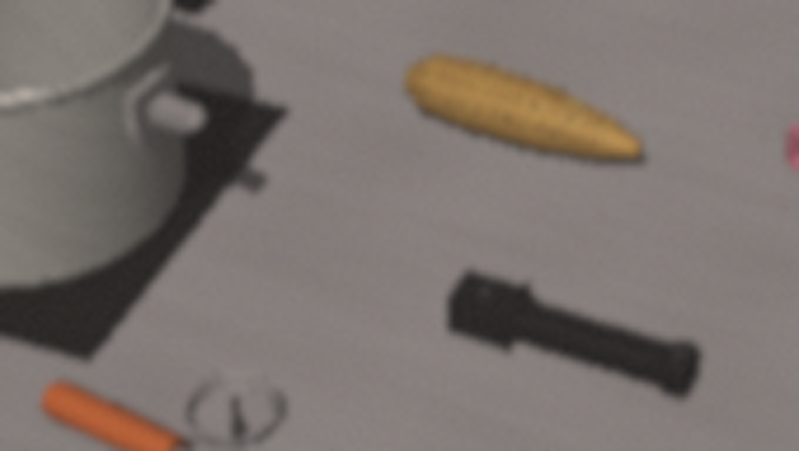

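The middle black handle measures 170 mm, with its mouth at low y, so it is the right part. I'll move over it, then look with the wrist camera.

>>> {"name": "drive_tool", "arguments": {
  "steps": [
    {"x":-1,"y":-0.7,"gripper":-1},
    {"x":-1,"y":-0.7,"gripper":-1},
    {"x":-1,"y":-0.7,"gripper":-1},
    {"x":-1,"y":-0.7,"gripper":-1},
    {"x":-1,"y":-0.7,"gripper":-1},
    {"x":-1,"y":-0.7,"gripper":-1},
    {"x":-1,"y":-0.7,"gripper":-1},
    {"x":-1,"y":-0.7,"gripper":-1},
    {"x":-1,"y":-0.7,"gripper":-1},
    {"x":-1,"y":-0.7,"gripper":-1}
  ]
}}

```text
$.steps[0]: bad value
```

>>> {"name": "drive_tool", "arguments": {
  "steps": [
    {"x":-1,"y":-0.7,"gripper":-1},
    {"x":-1,"y":-0.7,"gripper":-1},
    {"x":-1,"y":-0.7,"gripper":-1},
    {"x":-1,"y":-0.7,"gripper":-1},
    {"x":-1,"y":-0.7,"gripper":-1},
    {"x":-1,"y":-0.7,"gripper":-1},
    {"x":-1,"y":-0.7,"gripper":-1},
    {"x":-1,"y":-0.7,"gripper":-1},
    {"az":1,"gripper":-1},
    {"az":1,"gripper":-1}
  ]
}}

```text
$.steps[0]: bad value
```

>>> {"name": "drive_tool", "arguments": {
  "steps": [
    {"az":1,"gripper":-1},
    {"az":1,"gripper":-1},
    {"az":1,"gripper":-1},
    {"az":1,"gripper":-1},
    {"az":1,"gripper":-1},
    {"az":1,"gripper":-1},
    {"az":1,"gripper":-1},
    {"az":1,"gripper":-1},
    {"az":1,"gripper":-1},
    {"az":1,"gripper":-1}
  ]
}}

```text
$.steps[0]: bad value
```

>>> {"name": "drive_tool", "arguments": {
  "steps": [
    {"az":1,"gripper":-1},
    {"az":1,"gripper":-1},
    {"az":0.4,"gripper":-1},
    {"gripper":-1}
  ]
}}

```text
$.steps[0]: bad value
```

```bash
python3 - <<'E'
from h import *
a=grab("wrist","w1")[0]; o=readout.get_obs();print(o["t"],o["position"],R.from_rotvec(o["tcp_rot"]).as_matrix().round(3),o["joint_positions"])
cv2.imwrite("pics/w1b.png",cv2.resize(a[:,:,::-1],(800,600)))
P,p,d=cloud("w1");print(np.array(optics.calibration("wrist")["hand_eye"]).round(3), (d>0).mean())
E
```

```text
0.15 [0.16556254 0.62807017 0.23033918] [[-0.967  0.255 -0.001]
 [ 0.255  0.967 -0.002]
 [ 0.    -0.002 -1.   ]] [ 1.23043839e+00  1.24349517e-01  1.65136025e+00  5.07178246e-07
  1.36750314e+00 -8.26111773e-02]
[[ 0.    -0.95  -0.313  0.081]
 [ 1.    -0.     0.002  0.001]
 [-0.002 -0.313  0.95  -0.144]
 [ 0.     0.     0.     1.   ]] 0.9960072835286459
```

View pics/w1b.png

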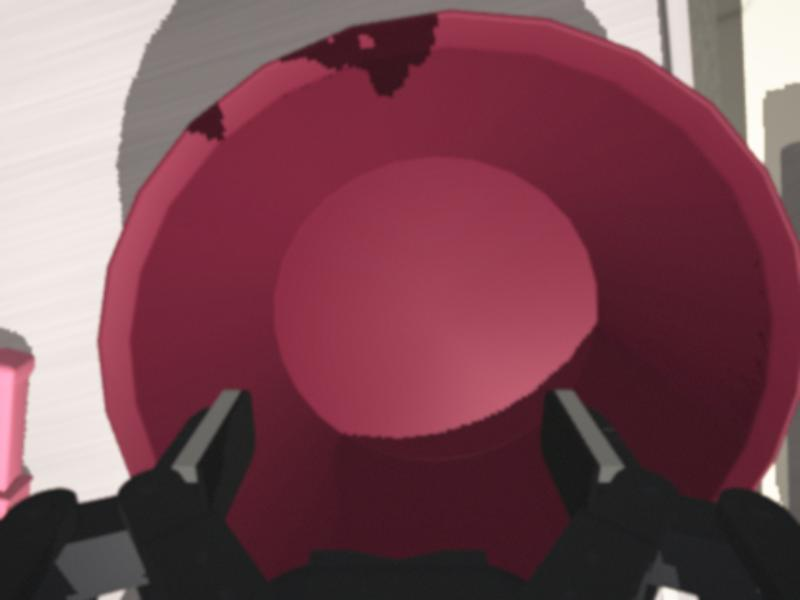

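The rows were refused and the arm has not moved; the wrist view shows only the bowl. I'll probe with all the keys given.

>>> {"name": "drive_tool", "arguments": {
  "steps": [
    {"ax":0,"ay":0,"az":0,"x":-1,"y":-0.7,"z":0,"gripper":-1},
    {"ax":0,"ay":0,"az":0,"x":-1,"y":-0.7,"z":0,"gripper":-1},
    {"ax":0,"ay":0,"az":0,"x":-1,"y":-0.7,"z":0,"gripper":-1},
    {"ax":0,"ay":0,"az":0,"x":-1,"y":-0.7,"z":0,"gripper":-1},
    {"ax":0,"ay":0,"az":0,"x":-1,"y":-0.7,"z":0,"gripper":-1},
    {"ax":0,"ay":0,"az":0,"x":-1,"y":-0.7,"z":0,"gripper":-1},
    {"ax":0,"ay":0,"az":0,"x":-1,"y":-0.7,"z":0,"gripper":-1},
    {"ax":0,"ay":0,"az":0,"x":-1,"y":-0.7,"z":0,"gripper":-1},
    {"ax":0,"ay":0,"az":0,"x":-1,"y":-0.7,"z":0,"gripper":-1},
    {"ax":0,"ay":0,"az":0,"x":-1,"y":-0.7,"z":0,"gripper":-1}
  ]
}}

```text
t: 1.15
position: [0.3634, 0.3944, 0.231]
tcp_rot: [-0.404, -3.115, 0.001]
wrist_force: [1.1, 0.1, 0.1]
gripper_width: 0.999
grip_force: 0.0
```

>>> {"name": "drive_tool", "arguments": {
  "steps": [
    {"ax":0,"ay":0,"az":0,"x":-1,"y":-0.7,"z":0,"gripper":-1},
    {"ax":0,"ay":0,"az":0,"x":-1,"y":-0.7,"z":0,"gripper":-1},
    {"ax":0,"ay":0,"az":0,"x":-1,"y":-0.7,"z":0,"gripper":-1},
    {"ax":0,"ay":0,"az":0,"x":-1,"y":-0.7,"z":0,"gripper":-1},
    {"ax":0,"ay":0,"az":0,"x":-1,"y":-0.7,"z":0,"gripper":-1},
    {"ax":0,"ay":0,"az":0,"x":-1,"y":-0.7,"z":0,"gripper":-1},
    {"ax":0,"ay":0,"az":0,"x":-1,"y":-0.7,"z":0,"gripper":-1},
    {"ax":0,"ay":0,"az":0,"x":-1,"y":-0.7,"z":0,"gripper":-1},
    {"ax":0,"ay":0,"az":0,"x":-1,"y":-0.7,"z":0,"gripper":-1},
    {"ax":0,"ay":0,"az":0,"x":-1,"y":-0.7,"z":0,"gripper":-1}
  ]
}}

```text
t: 2.15
position: [0.5605, 0.1615, 0.2309]
tcp_rot: [-0.404, -3.115, 0.0]
wrist_force: [0.0, 0.5, -0.0]
gripper_width: 1.001
grip_force: 0.0
```

>>> {"name": "drive_tool", "arguments": {
  "steps": [
    {"ax":0,"ay":0,"az":1,"x":0,"y":0,"z":0,"gripper":-1},
    {"ax":0,"ay":0,"az":1,"x":0,"y":0,"z":0,"gripper":-1},
    {"ax":0,"ay":0,"az":1,"x":0,"y":0,"z":0,"gripper":-1},
    {"ax":0,"ay":0,"az":1,"x":0,"y":0,"z":0,"gripper":-1},
    {"ax":0,"ay":0,"az":1,"x":0,"y":0,"z":0,"gripper":-1},
    {"ax":0,"ay":0,"az":1,"x":0,"y":0,"z":0,"gripper":-1},
    {"ax":0,"ay":0,"az":1,"x":0,"y":0,"z":0,"gripper":-1},
    {"ax":0,"ay":0,"az":1,"x":0,"y":0,"z":0,"gripper":-1},
    {"ax":0,"ay":0,"az":1,"x":0,"y":0,"z":0,"gripper":-1},
    {"ax":0,"ay":0,"az":1,"x":0,"y":0,"z":0,"gripper":-1}
  ]
}}

```text
t: 3.15
position: [0.5597, 0.1625, 0.2308]
tcp_rot: [-1.687, -2.649, 0.001]
wrist_force: [0.1, 0.5, 0.2]
gripper_width: 1.0
grip_force: 0.0
```

>>> {"name": "drive_tool", "arguments": {
  "steps": [
    {"ax":0,"ay":0,"az":1,"x":0,"y":0,"z":0,"gripper":-1},
    {"ax":0,"ay":0,"az":1,"x":0,"y":0,"z":0,"gripper":-1},
    {"ax":0,"ay":0,"az":1,"x":0,"y":0,"z":0,"gripper":-1},
    {"ax":0,"ay":0,"az":1,"x":0,"y":0,"z":0,"gripper":-1},
    {"ax":0,"ay":0,"az":0.5,"x":0,"y":0,"z":0,"gripper":-1},
    {"ax":0,"ay":0,"az":0,"x":0,"y":0,"z":0,"gripper":-1}
  ]
}}

```text
t: 3.75
position: [0.5598, 0.1625, 0.2309]
tcp_rot: [-2.168, -2.274, 0.001]
wrist_force: [0.3, -0.2, -0.5]
gripper_width: 1.003
grip_force: 0.0
```

```bash
python3 - <<'E'
from h import *
a=grab("wrist","w1")[0]; o=readout.get_obs();print(o["t"],o["position"],R.from_rotvec(o["tcp_rot"]).as_matrix().round(3),o["joint_positions"])
cv2.imwrite("pics/w1b.png",cv2.resize(a[:,:,::-1],(800,600)))
P,p,d=cloud("w1")
Q=P[(p.max(-1)<75)&(d>.12)&(P[...,2]>.008)&(P[...,2]<.05)]
print(len(Q),cv2.minAreaRect((Q[:,:2]*1000).astype(np.float32)),np.percentile(Q[:,2],[2,50,90,98]))
E
```

```text
3.8 [0.55978606 0.16255587 0.23098157] [[-0.049  0.999 -0.001]
 [ 0.999  0.049 -0.   ]
 [-0.    -0.001 -1.   ]] [ 1.90545681e-01 -2.26865367e-02  1.80302045e+00 -2.50333972e-05
  1.36186136e+00  1.41924023e-01]
4676 ((564.8960571289062, 58.440399169921875), (441.1338195800781, 464.8009948730469), 13.362258911132812) [0.00884985 0.0276147  0.03116388 0.03323212]
```

View pics/w1b.png

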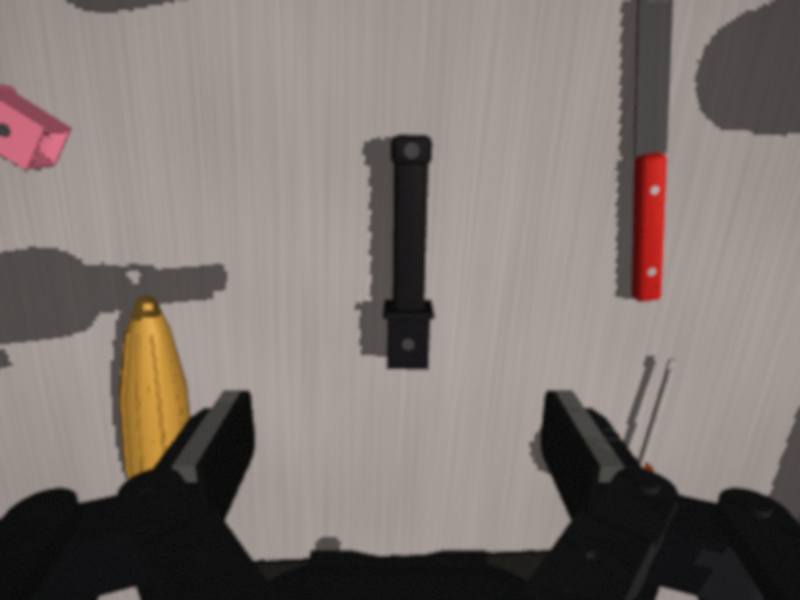

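The wrist view shows the handle upright at the centre: tail (411,150), thumb guard (408,310), mouth end (408,368). The knife is clear to the right and the maize to the left.

```bash
python3 - <<'E'
from h import *
P,p,d=cloud("w1"); v,u=np.mgrid[:384,:512]
m=(u>238)&(u<285)&(v>78)&(v<242)&(p.max(-1)<70)
top=m&(P[...,2]>.02)
Q=P[top]; print(len(Q),np.percentile(Q[:,2],[5,50,95]).round(4))
r=cv2.minAreaRect((Q[:,:2]*1000).astype(np.float32));print(r,cv2.boxPoints(r).round(1).tolist())
w=Q[(Q[:,1]>.13)&(Q[:,1]<.21)]; l=np.polyfit(w[:,1],w[:,0],1);print("waist line x=a*y+b",l, "z",np.median(w[:,2]))
for y in(.08,.1,.14,.16,.18,.2,.225):
    s=Q[abs(Q[:,1]-y)<.003]; print(y,s[:,0].min().round(4),s[:,0].max().round(4),s[:,2].max().round(4))
b=(P[...,2]>-.02)&(P[...,2]<.006)&(u>150)&(u<330)&(v<240)&~m;print("table z",np.median(P[b][:,2]))
# pixel-ray ends at top height .03
_,_,K,W=load("w1")
for n,(px,py,z) in dict(tail=(411,137,.03),mouth=(408,368,.03)).items():
    q=W[:3,:3]@np.linalg.inv(K)@[px*.64,py*.64,1]; print(n,(W[:3,3]+q*(z-W[2,3])/q[2]).round(4))
E
```

```text
3322 [0.0259 0.0285 0.0324]
((569.2371215820312, 158.3876190185547), (170.31468200683594, 35.56208038330078), 89.75311279296875) [[551.0999755859375, 73.30000305175781], [586.7000122070312, 73.19999694824219], [587.4000244140625, 243.5], [551.7999877929688, 243.60000610351562]]
waist line x=a*y+b [-0.03871965  0.57404834] z 0.027554239892113114
0.08 0.5564 0.5862 0.0324
0.1 0.5555 0.5849 0.0324
0.14 0.5583 0.5789 0.0293
0.16 0.5573 0.5788 0.0292
0.18 0.5564 0.5776 0.0294
0.2 0.5555 0.5774 0.0295
0.225 0.5523 0.5774 0.0325
table z 0.0008508432048736081
tail [0.5651 0.2403 0.03  ]
mouth [0.5724 0.0727 0.03  ]
```

>>> {"name": "drive_tool", "arguments": {
  "steps": [
    {"ax":0,"ay":0,"az":0,"x":0.2,"y":0.3,"z":1,"gripper":-1},
    {"ax":0,"ay":0,"az":0,"x":0,"y":0,"z":1,"gripper":-1},
    {"ax":0,"ay":0,"az":0,"x":0,"y":0,"z":1,"gripper":-1},
    {"ax":0,"ay":0,"az":0,"x":0,"y":0,"z":1,"gripper":-1},
    {"ax":0,"ay":0,"az":0,"x":0,"y":0,"z":1,"gripper":-1},
    {"ax":0,"ay":0,"az":0,"x":0,"y":0,"z":1,"gripper":-1},
    {"ax":0,"ay":0,"az":0,"x":0,"y":0,"z":1,"gripper":-1},
    {"ax":0,"ay":0,"az":0,"x":0,"y":0,"z":1,"gripper":-1},
    {"ax":0,"ay":0,"az":0,"x":0,"y":0,"z":1,"gripper":-1},
    {"ax":0,"ay":0,"az":0,"x":0,"y":0,"z":0.1,"gripper":-1}
  ]
}}

```text
t: 4.8
position: [0.5641, 0.1673, -0.0001]
tcp_rot: [-2.164, -2.271, 0.01]
wrist_force: [-0.6, -0.1, -0.8]
gripper_width: 1.002
grip_force: 0.0
```

>>> {"name": "drive_tool", "arguments": {
  "steps": [
    {"ax":0,"ay":0,"az":0,"x":0,"y":0,"z":0,"gripper":1},
    {"ax":0,"ay":0,"az":0,"x":0,"y":0,"z":0,"gripper":1},
    {"ax":0,"ay":0,"az":0,"x":0,"y":0,"z":0,"gripper":1},
    {"ax":0,"ay":0,"az":0,"x":0,"y":0,"z":0,"gripper":1},
    {"ax":0,"ay":0,"az":0,"x":0,"y":0,"z":0,"gripper":1},
    {"ax":0,"ay":0,"az":0,"x":0,"y":0,"z":0,"gripper":1},
    {"ax":0,"ay":0,"az":0,"x":0,"y":0,"z":0,"gripper":1},
    {"ax":0,"ay":0,"az":0,"x":0,"y":0,"z":0,"gripper":1},
    {"ax":0,"ay":0,"az":0,"x":0,"y":0,"z":0,"gripper":1},
    {"ax":0,"ay":0,"az":0,"x":0,"y":0,"z":0,"gripper":1}
  ],
  "grip_force": 80
}}

```text
t: 5.8
position: [0.5685, 0.1682, 0.0055]
tcp_rot: [2.167, 2.273, 0.004]
wrist_force: [-0.5, 0.3, 6.4]
gripper_width: 0.264
grip_force: 80.4
```

>>> {"name": "drive_tool", "arguments": {
  "steps": [
    {"ax":0,"ay":0,"az":0,"x":0,"y":0,"z":-0.5,"gripper":1},
    {"ax":0,"ay":0,"az":0,"x":0,"y":0,"z":-1,"gripper":1},
    {"ax":0,"ay":0,"az":0,"x":0,"y":0,"z":-1,"gripper":1},
    {"ax":0,"ay":0,"az":0,"x":0,"y":0,"z":-1,"gripper":1},
    {"ax":0,"ay":0,"az":0,"x":0,"y":0,"z":-1,"gripper":1},
    {"ax":0,"ay":0,"az":0,"x":-0.5,"y":0,"z":-1,"gripper":1},
    {"ax":0,"ay":0,"az":0,"x":-0.5,"y":0,"z":-1,"gripper":1},
    {"ax":0,"ay":0,"az":0,"x":-1,"y":-0.3,"z":-1,"gripper":1},
    {"ax":0,"ay":0,"az":0,"x":-1,"y":-0.3,"z":-1,"gripper":1},
    {"ax":0,"ay":0,"az":0,"x":-1,"y":-0.3,"z":-1,"gripper":1}
  ]
}}

```text
t: 6.8
position: [0.5485, 0.0662, 0.2421]
tcp_rot: [-2.167, -2.274, 0.001]
wrist_force: [0.3, 0.7, -1.4]
gripper_width: 0.255
grip_force: 79.4
```

>>> {"name": "drive_tool", "arguments": {
  "steps": [
    {"ax":0,"ay":0,"az":0,"x":-1,"y":-0.4,"z":-1,"gripper":1},
    {"ax":0,"ay":0,"az":0,"x":-1,"y":-0.4,"z":-1,"gripper":1},
    {"ax":0,"ay":0,"az":0,"x":-1,"y":-0.4,"z":-1,"gripper":1},
    {"ax":0,"ay":0,"az":0,"x":-1,"y":-0.4,"z":-1,"gripper":1},
    {"ax":0,"ay":0,"az":0,"x":-1,"y":-0.4,"z":0,"gripper":1},
    {"ax":0,"ay":0,"az":0,"x":-0.5,"y":-0.3,"z":0,"gripper":1},
    {"ax":0,"ay":0,"az":0,"x":0,"y":0,"z":0,"gripper":1},
    {"ax":0,"ay":0,"az":0,"x":0,"y":0,"z":0,"gripper":1}
  ]
}}

```text
t: 7.6
position: [0.4981, -0.0726, 0.3402]
tcp_rot: [-2.167, -2.272, 0.001]
wrist_force: [-0.5, 0.1, -2.5]
gripper_width: 0.265
grip_force: 79.5
```

```bash
python3 - <<'E'
from h import *
a=grab("wrist","w2")[0]; o=readout.get_obs();print(o["t"],o["position"],R.from_rotvec(o["tcp_rot"]).as_matrix().round(3),o["wrist_force"],o["ft_torque"],o["joint_positions"])
cv2.imwrite("pics/w2b.png",cv2.resize(a[:,:,::-1],(800,600)))
E
```

```text
7.65 [ 0.49836703 -0.07232438  0.34025779] [[-0.048  0.999 -0.002]
 [ 0.999  0.048  0.001]
 [ 0.001 -0.002 -1.   ]] [-0.16286984 -0.43980944 -1.9308442 ] [0.01584028 0.01144437 0.01751665] [-2.51106107e-01 -2.49298193e-01  1.82573452e+00  6.38331832e-04
  1.56706213e+00 -2.99257582e-01]
```

View pics/w2b.png

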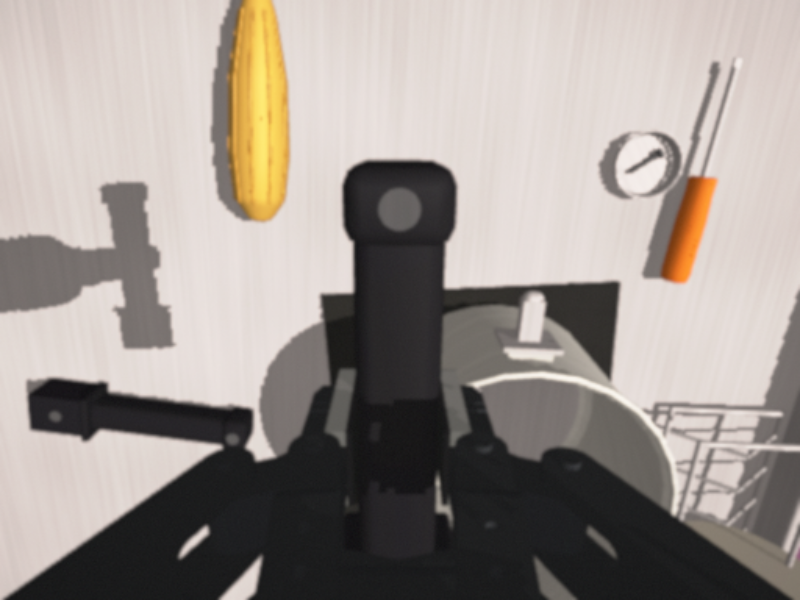

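The handle hangs straight in the gripper, tail at (400,200). The tongue is clearly visible from nose (533,292) to flange (531,345).

```bash
python3 - <<'E'
from h import *
P,p,d=cloud("w2"); _,_,K,W=load("w2"); v,u=np.mgrid[:384,:512]
m=(u>315)&(u<372)&(v>180)&(v<235)
Q=P[m&(P[...,2]>.1)&(P[...,2]<.155)&(P[...,1]>-.15)]
T=Q[(Q[:,1]>-.13)&(Q[:,2]>.125)]
print(len(T),"tongue top z",np.percentile(T[:,2],[10,50,90]).round(4))
for y in np.arange(-.14,-.09,.005):
    s=Q[abs(Q[:,1]-y)<.0025]; s=s[s[:,2]>.12] if len(s) else s
    if len(s): print(y.round(3),len(s),s[:,0].min().round(4),s[:,0].max().round(4),np.median(s[:,2]).round(4))
print("nose y max",Q[Q[:,2]>.12][:,1].max())
F=P[m&(P[...,2]>.138)&(P[...,2]<.160)&(P[...,1]<-.125)&(P[...,1]>-.16)]
print("flange top",len(F),F.min(0).round(4),F.max(0).round(4))
# image segments: rays at tongue top height
for n,px,py,z in(("noseL",522,297,.132),("noseR",545,297,.132),("baseL",519,340,.132),("baseR",543,340,.132),("nose tip",533,291,.126)):
    q=W[:3,:3]@np.linalg.inv(K)@[px*.64,py*.64,1]; print(n,(W[:3,3]+q*(z-W[2,3])/q[2]).round(4))
# handle in tool frame
o=readout.get_obs(); Rm=R.from_rotvec(o["tcp_rot"]).as_matrix(); H=(P-o["position"])@Rm
h=H[(u>215)&(u<295)&(v>100)&(v<250)&(d<.25)&(d>0)&(abs(H[...,2])<.03)]
for x in(.03,.04,.05,.06,.07,.08):
    s=h[abs(h[:,0]-x)<.003]
    if len(s): t=s[s[:,2]<s[:,2].min()+.004]; print("h",x,len(s),t[:,1].min().round(4),t[:,1].max().round(4),np.median(t[:,2]).round(4))
print("tail end",h[:,0].max(), np.percentile(h[:,0],99.5))
# pot rim
r=P[(P[...,2]>.166)&(P[...,2]<.18)&(u>300)&(v>230)&(d>.2)];print(len(r))
k=np.ones(len(r),bool);A=np.c_[2*r[:,:2],np.ones(len(r))]
for _ in range(6):
    x=np.linalg.lstsq(A[k],(r[k,:2]**2).sum(1),rcond=None)[0];rad=np.sqrt(x[2]+x[:2]@x[:2]);e=abs(np.linalg.norm(r[:,:2]-x[:2],axis=1)-rad);k=e<max(.004,np.median(e)*1.5)
print(x[:2],rad)
a=p[170:240,300:390];cv2.imwrite("pics/w2c.png",cv2.resize(a[:,:,::-1],None,fx=8,fy=8,interpolation=cv2.INTER_CUBIC))
E
```

```text
390 tongue top z [0.1287 0.1324 0.1334]
-0.14 233 0.5793 0.6237 0.1454
-0.135 233 0.5797 0.6235 0.1332
-0.13 60 0.5931 0.6099 0.1325
-0.125 65 0.5932 0.61 0.1326
-0.12 65 0.5934 0.6092 0.1325
-0.115 67 0.5934 0.6098 0.1325
-0.11 66 0.5934 0.6095 0.1325
-0.105 71 0.5933 0.6093 0.132
-0.1 40 0.5952 0.6077 0.1292
nose y max -0.09937921861143746
flange top 603 [ 0.5729 -0.1534  0.1381] [ 0.6366 -0.1365  0.157 ]
noseL [ 0.592  -0.1035  0.132 ]
noseR [ 0.6091 -0.1027  0.132 ]
baseL [ 0.5941 -0.138   0.132 ]
baseR [ 0.6124 -0.1371  0.132 ]
nose tip [ 0.6014 -0.1003  0.126 ]
h 0.03 760 -0.0107 0.011 -0.0222
h 0.04 813 -0.0108 0.0111 -0.0221
h 0.05 872 -0.011 0.0116 -0.0222
h 0.06 1113 -0.0126 0.0133 -0.0252
h 0.07 1247 -0.0124 0.0135 -0.0247
tail end 0.07384747165126025 0.07375064587058076
1068
[ 0.60042287 -0.2602302 ] 0.1150579264860836
```

View pics/w2c.png

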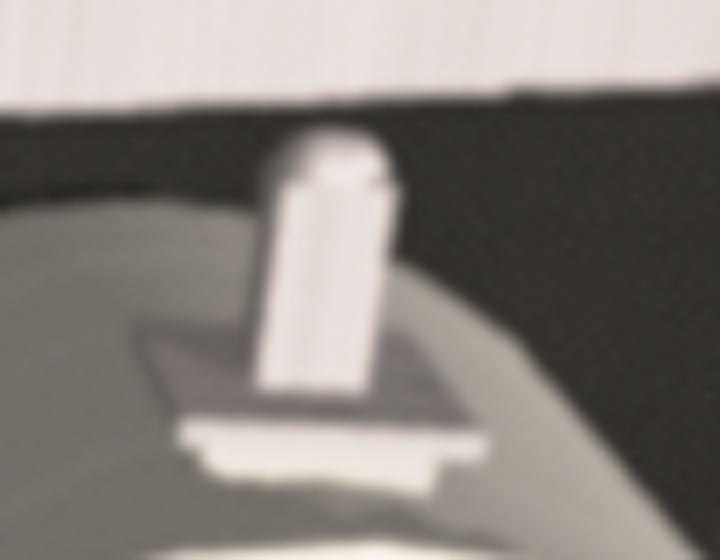

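>>> {"name": "drive_tool", "arguments": {
  "steps": [
    {"ax":0,"ay":0,"az":0.5,"x":0,"y":0,"z":0,"gripper":1},
    {"ax":0,"ay":0,"az":0,"x":0.9,"y":0.8,"z":0,"gripper":1},
    {"ax":0,"ay":0,"az":0,"x":0.9,"y":0.8,"z":0,"gripper":1},
    {"ax":0,"ay":0,"az":0,"x":0.9,"y":0.8,"z":0.5,"gripper":1},
    {"ax":0,"ay":0,"az":0,"x":0.9,"y":0.8,"z":1,"gripper":1},
    {"ax":0,"ay":0,"az":0,"x":0,"y":0.9,"z":1,"gripper":1},
    {"ax":0,"ay":0,"az":0,"x":0,"y":0,"z":1,"gripper":1},
    {"ax":0,"ay":0,"az":0,"x":0,"y":0,"z":1,"gripper":1},
    {"ax":0,"ay":0,"az":0,"x":0,"y":0,"z":1,"gripper":1},
    {"ax":0,"ay":0,"az":0,"x":0,"y":0,"z":1,"gripper":1}
  ]
}}

```text
t: 8.65
position: [0.6005, 0.0189, 0.1767]
tcp_rot: [-2.214, -2.227, 0.001]
wrist_force: [0.7, 0.1, -1.4]
gripper_width: 0.26
grip_force: 79.5
```

>>> {"name": "drive_tool", "arguments": {
  "steps": [
    {"ax":0,"ay":0,"az":0,"x":0,"y":0,"z":1,"gripper":1},
    {"ax":0,"ay":0,"az":0,"x":0,"y":0,"z":1,"gripper":1},
    {"ax":0,"ay":0,"az":0,"x":0,"y":0,"z":0.7,"gripper":1},
    {"ax":0,"ay":0,"az":0,"x":0,"y":0,"z":0.4,"gripper":1},
    {"ax":0,"ay":0,"az":0,"x":0,"y":0,"z":0.3,"gripper":1},
    {"ax":0,"ay":0,"az":0,"x":0,"y":0,"z":0,"gripper":1},
    {"ax":0,"ay":0,"az":0,"x":0,"y":0,"z":0,"gripper":1}
  ]
}}

```text
t: 9.35
position: [0.6014, 0.0175, 0.0947]
tcp_rot: [2.216, 2.226, 0.001]
wrist_force: [0.2, -0.2, -1.5]
gripper_width: 0.26
grip_force: 79.5
```

```bash
python3 - <<'E'
from h import *
o=readout.get_obs();print(o["t"],o["position"],R.from_rotvec(o["tcp_rot"]).as_matrix().round(4),o["wrist_force"])
a=grab("scene","s3")[0];b=grab("side","d3")[0]
A=cv2.resize(a[150:220,150:250,::-1],(800,300*2*800//800),interpolation=cv2.INTER_CUBIC)
A=cv2.resize(a[165:215,160:240,::-1],(400,250),interpolation=cv2.INTER_CUBIC)
B=cv2.resize(b[180:260,260:388,::-1],(400,250),interpolation=cv2.INTER_CUBIC)
cv2.imwrite("pics/sd3.png",np.vstack([A,B]))
for t in("s3","d3"):
    P,p,d=cloud(t)
    Q=P[(p.max(-1)<60)&(d>0)&(P[...,1]>-.085)&(P[...,1]<-.04)&(abs(P[...,0]-.6)<.03)&(abs(P[...,2]-.126)<.03)]
    T=P[(p.min(-1)>70)&(d>0)&(P[...,1]>-.13)&(P[...,1]<-.1)&(abs(P[...,0]-.6)<.02)&(abs(P[...,2]-.126)<.02)]
    for n,z in(("handle",Q),("tongue",T)):
        if len(z): print(t,n,len(z),np.percentile(z,3,axis=0).round(4),np.percentile(z,97,axis=0).round(4))
E
```

```text
9.35 [0.60140813 0.017546   0.09466247] [[-0.0043  1.      0.0013]
 [ 1.      0.0043 -0.    ]
 [-0.      0.0013 -1.    ]] [ 0.20323856 -0.22549613 -1.53224534]
s3 handle 134 [ 0.5876 -0.0778  0.0977] [ 0.6179 -0.0411  0.1212]
s3 tongue 51 [ 0.5941 -0.1286  0.1217] [ 0.609  -0.1027  0.1342]
d3 handle 99 [ 0.5841 -0.079   0.0986] [ 0.6156 -0.0405  0.1208]
```

View pics/sd3.png

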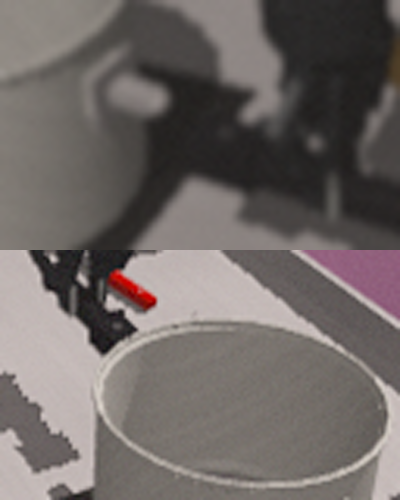

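The view confirms alignment in plan, but the handle is about 21 mm low because I lowered it one row too many. I'll raise it and start inserting.

>>> {"name": "drive_tool", "arguments": {
  "steps": [
    {"ax":0,"ay":0,"az":0,"x":0,"y":0,"z":-0.5,"gripper":1},
    {"ax":0,"ay":0,"az":0,"x":0,"y":0,"z":-0.35,"gripper":1},
    {"ax":0,"ay":0,"az":0,"x":0,"y":0,"z":0,"gripper":1},
    {"ax":0,"ay":0,"az":0,"x":-0.3,"y":0,"z":0,"gripper":1},
    {"ax":0,"ay":0,"az":0,"x":-0.3,"y":0,"z":0,"gripper":1},
    {"ax":0,"ay":0,"az":0,"x":-0.2,"y":0,"z":0,"gripper":1},
    {"ax":0,"ay":0,"az":0,"x":-0.1,"y":0,"z":0,"gripper":1},
    {"ax":0,"ay":0,"az":0,"x":-0.1,"y":0,"z":0,"gripper":1},
    {"ax":0,"ay":0,"az":0,"x":0,"y":0,"z":0,"gripper":1}
  ]
}}

```text
t: 10.35
position: [0.6008, -0.008, 0.1148]
tcp_rot: [-2.217, -2.225, 0.0]
wrist_force: [0.3, 0.2, -2.6]
gripper_width: 0.262
grip_force: 79.5
```

>>> {"name": "drive_tool", "arguments": {
  "steps": [
    {"ax":0,"ay":0,"az":0,"x":-0.2,"y":0,"z":0,"gripper":1},
    {"ax":0,"ay":0,"az":0,"x":-0.2,"y":0,"z":0,"gripper":1},
    {"ax":0,"ay":0,"az":0,"x":-0.2,"y":0,"z":0,"gripper":1},
    {"ax":0,"ay":0,"az":0,"x":-0.2,"y":0,"z":0,"gripper":1},
    {"ax":0,"ay":0,"az":0,"x":0,"y":0,"z":0,"gripper":1}
  ]
}}

```text
t: 10.85
position: [0.601, -0.0284, 0.1151]
tcp_rot: [2.218, 2.225, -0.0]
wrist_force: [0.3, 0.2, -1.1]
gripper_width: 0.262
grip_force: 79.5
```

```bash
python3 - <<'E'
from h import *
o=readout.get_obs();print(o["t"],o["position"],o["wrist_force"],o["ft_torque"])
a=grab("scene","s4")[0]
cv2.imwrite("pics/s4b.png",cv2.resize(a[150:225,150:250,::-1],(800,600),interpolation=cv2.INTER_CUBIC))
E
```

```text
10.85 [ 0.60099221 -0.02840177  0.1151024 ] [ 0.25323549  0.20614428 -1.08695879] [ 0.00364267 -0.00112385  0.01420533]
```

View pics/s4b.png

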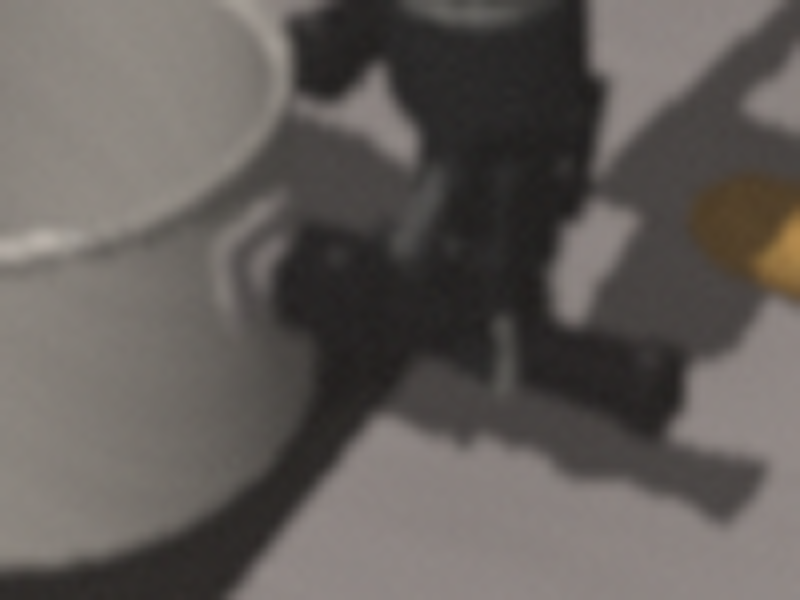

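The handle is mostly on the tongue, its end at about (285,275) with roughly 12 mm left to the flange and no side force.

>>> {"name": "drive_tool", "arguments": {
  "steps": [
    {"ax":0,"ay":0,"az":0,"x":-0.2,"y":0,"z":-0.03,"gripper":1},
    {"ax":0,"ay":0,"az":0,"x":-0.15,"y":0,"z":0,"gripper":1},
    {"ax":0,"ay":0,"az":0,"x":-0.05,"y":0,"z":0,"gripper":1},
    {"ax":0,"ay":0,"az":0,"x":0,"y":0,"z":0,"gripper":1}
  ]
}}

```text
t: 11.3
position: [0.601, -0.0379, 0.1158]
tcp_rot: [-2.217, -2.226, 0.0]
wrist_force: [1.5, -1.0, -1.3]
gripper_width: 0.262
grip_force: 79.5
```

>>> {"name": "drive_tool", "arguments": {
  "steps": [
    {"ax":0,"ay":0,"az":0,"x":-0.04,"y":0,"z":0,"gripper":1},
    {"ax":0,"ay":0,"az":0,"x":-0.04,"y":0,"z":0,"gripper":1},
    {"ax":0,"ay":0,"az":0,"x":0,"y":0,"z":0,"gripper":1}
  ]
}}

```text
t: 11.6
position: [0.601, -0.0397, 0.1158]
tcp_rot: [2.217, 2.226, -0.0]
wrist_force: [0.4, -0.9, -1.9]
gripper_width: 0.263
grip_force: 79.5
```

>>> {"name": "drive_tool", "arguments": {
  "steps": [
    {"ax":0,"ay":0,"az":0,"x":-0.03,"y":0,"z":0,"gripper":1},
    {"ax":0,"ay":0,"az":0,"x":0,"y":0,"z":0,"gripper":1},
    {"ax":0,"ay":0,"az":0,"x":0,"y":0,"z":0,"gripper":1}
  ]
}}

```text
t: 11.9
position: [0.601, -0.0404, 0.1158]
tcp_rot: [-2.217, -2.226, 0.0]
wrist_force: [-0.6, -0.3, -1.8]
gripper_width: 0.257
grip_force: 79.5
```

>>> {"name": "drive_tool", "arguments": {
  "steps": [
    {"ax":0,"ay":0,"az":0,"x":-0.03,"y":0,"z":0,"gripper":1},
    {"ax":0,"ay":0,"az":0,"x":0,"y":0,"z":0,"gripper":1},
    {"ax":0,"ay":0,"az":0,"x":0,"y":0,"z":0,"gripper":1}
  ]
}}

```text
t: 12.2
position: [0.601, -0.0412, 0.1158]
tcp_rot: [2.217, 2.226, 0.0]
wrist_force: [0.3, -0.3, -1.9]
gripper_width: 0.26
grip_force: 79.5
```

>>> {"name": "drive_tool", "arguments": {
  "steps": [
    {"ax":0,"ay":0,"az":0,"x":-0.03,"y":0,"z":0,"gripper":1},
    {"ax":0,"ay":0,"az":0,"x":0,"y":0,"z":0,"gripper":1},
    {"ax":0,"ay":0,"az":0,"x":0,"y":0,"z":0,"gripper":1}
  ]
}}

```text
t: 12.5
position: [0.601, -0.0419, 0.1158]
tcp_rot: [-2.217, -2.226, -0.0]
wrist_force: [-0.3, 1.3, -1.9]
gripper_width: 0.26
grip_force: 79.5
```

>>> {"name": "drive_tool", "arguments": {
  "steps": [
    {"ax":0,"ay":0,"az":0,"x":-0.03,"y":0,"z":0,"gripper":1},
    {"ax":0,"ay":0,"az":0,"x":0,"y":0,"z":0,"gripper":1},
    {"ax":0,"ay":0,"az":0,"x":0,"y":0,"z":0,"gripper":1}
  ]
}}

```text
t: 12.8
position: [0.601, -0.042, 0.1158]
tcp_rot: [-2.216, -2.225, -0.001]
wrist_force: [0.2, 5.0, -1.0]
gripper_width: 0.266
grip_force: 79.5
```

>>> {"name": "drive_tool", "arguments": {
  "steps": [
    {"ax":0,"ay":0,"az":0,"x":-0.02,"y":0,"z":0,"gripper":1},
    {"ax":0,"ay":0,"az":0,"x":0,"y":0,"z":0,"gripper":1},
    {"ax":0,"ay":0,"az":0,"x":0,"y":0,"z":0,"gripper":1},
    {"ax":0,"ay":0,"az":0,"x":0,"y":0,"z":0,"gripper":1}
  ]
}}

```text
t: 13.2
position: [0.601, -0.042, 0.1158]
tcp_rot: [-2.216, -2.225, -0.002]
wrist_force: [-0.9, 6.3, -0.3]
gripper_width: 0.26
grip_force: 79.5
```

>>> {"name": "drive_tool", "arguments": {
  "steps": [
    {"ax":0,"ay":0,"az":0,"x":-0.02,"y":0,"z":0,"gripper":1},
    {"ax":0,"ay":0,"az":0,"x":0,"y":0,"z":0,"gripper":1},
    {"ax":0,"ay":0,"az":0,"x":0,"y":0,"z":0,"gripper":1},
    {"ax":0,"ay":0,"az":0,"x":0,"y":0,"z":0,"gripper":1}
  ]
}}

```text
t: 13.6
position: [0.601, -0.042, 0.1159]
tcp_rot: [-2.215, -2.224, -0.003]
wrist_force: [0.1, 8.3, -1.3]
gripper_width: 0.261
grip_force: 79.5
```

>>> {"name": "drive_tool", "arguments": {
  "steps": [
    {"ax":0,"ay":0,"az":0,"x":0,"y":0,"z":0,"gripper":1},
    {"ax":0,"ay":0,"az":0,"x":0,"y":0,"z":0,"gripper":1},
    {"ax":0,"ay":0,"az":0,"x":0,"y":0,"z":0,"gripper":1}
  ]
}}

```text
t: 13.9
position: [0.601, -0.042, 0.1159]
tcp_rot: [-2.215, -2.224, -0.003]
wrist_force: [-0.7, 7.8, 0.0]
gripper_width: 0.264
grip_force: 79.6
```

>>> {"name": "drive_tool", "arguments": {
  "steps": [
    {"ax":0,"ay":0,"az":0,"x":-0.02,"y":0,"z":0,"gripper":1},
    {"ax":0,"ay":0,"az":0,"x":0,"y":0,"z":0,"gripper":1},
    {"ax":0,"ay":0,"az":0,"x":0,"y":0,"z":0,"gripper":1},
    {"ax":0,"ay":0,"az":0,"x":0,"y":0,"z":0,"gripper":1},
    {"ax":0,"ay":0,"az":0,"x":0,"y":0,"z":0,"gripper":1}
  ]
}}

```text
t: 14.4
position: [0.601, -0.0421, 0.1159]
tcp_rot: [-2.215, -2.224, -0.004]
wrist_force: [-0.7, 9.3, -0.6]
gripper_width: 0.265
grip_force: 79.6
```

```bash
python3 - <<'E'
from h import *
F=[]
for i in range(5):
    o=readout.get_obs(); F.append(o["wrist_force"]); optics.get_image("scene")
print(np.mean(F,0),np.std(F,0),o["ft_torque"],o["position"],R.from_rotvec(o["tcp_rot"]).as_matrix().round(3))
_=grab("scene","s5"),grab("side","d5")
P,p,d=cloud("d5");Q=P[(d>0)&(P[...,2]>.162)&(P[...,2]<.18)&(abs(P[...,1]+.26)<.15)&(abs(P[...,0]-.6)<.15)]
P0,p0,d0=cloud("d1");Q0=P0[(d0>0)&(P0[...,2]>.162)&(P0[...,2]<.18)&(abs(P0[...,1]+.26)<.15)&(abs(P0[...,0]-.6)<.15)]
for q in(Q,Q0): print(len(q),q[:,:2].min(0),q[:,:2].max(0))
P,p,d=cloud("s5");h=P[(p.max(-1)<60)&(d>0)&(abs(P[...,0]-.6)<.03)&(P[...,2]>.1)&(P[...,2]<.15)&(P[...,1]>-.15)&(P[...,1]<.06)]
for y in(-.12,-.105,.03): s=h[abs(h[:,1]-y)<.006]; print(y,len(s),s.min(0).round(4) if len(s) else 0,s.max(0).round(4) if len(s) else 0)
E
```

```text
[-0.11217708 10.03929903 -0.38064449] [0.54669583 0.52354014 0.43692746] [1.52156457 0.06929193 0.00312686] [ 0.60100711 -0.04209601  0.11593118] [[-0.004  1.    -0.   ]
 [ 1.     0.004  0.004]
 [ 0.004 -0.    -1.   ]]
809 [ 0.48139488 -0.38583586] [ 0.72019753 -0.14735113]
814 [ 0.48146015 -0.38406406] [ 0.72009094 -0.14760331]
-0.12 44 [ 0.5838 -0.1257  0.1101] [ 0.62   -0.114   0.1444]
-0.105 42 [ 0.5919 -0.1109  0.111 ] [ 0.6192 -0.0996  0.1453]
0.03 44 [0.5897 0.024  0.1151] [0.6164 0.0333 0.1438]
```

The end is seated where predicted and pressing at a steady 10.0 N. The tool is level and the cooker has not moved, so I'm handing in.

```bash
python3 -c "
from station import finish_job
print(finish_job())"
```

```text
the job is handed in; nothing more can be done
None
```

I handed the job in with the handle on the tongue and its end home against the flange. It was still gripped (about 80 N), level, and pressing at a steady 10 N; the cooker's rim had moved less than 2 mm, within measuring noise. The verdict itself was not returned.

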